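# Vent the gas line by hand

## Robot

A 6-joint arm with a two-finger parallel gripper is mounted at the origin on a cart in front of the work surface, level with it; the furniture and walls round the work are solid. World frame = base frame: x ahead of the robot, y to its left, z up, the work surface at z = 0. Lengths are in m, angles in degrees, forces in N, time in s.
With the tool pointing down it reaches from about 0.275 to 0.975 m from the base axis. Payload 8.4 kg.
Tool frame: the origin (TCP) lies on the front face of the gripper's body, between the roots of the fingers; the fingertips stand 88 mm ahead of it and the grasp point (between the pads) lies 69 mm ahead of it; z points along the fingers, y is the line along which they close (so a half turn about z gives the same grasp; the last joint's range is limited). The gripper opens to 92 mm and grips with 3 to 60 N. Pads are 20 mm wide; open, the fingers measure 128 mm over their backs; the gripper's body (75 mm by 189 mm) begins 69 mm behind the grasp point.
Start: joints at [-69.58, 20.225, 93.587, -0, 66.188, -0.138], TCP at [0.219, -0.585, 0.303] pointing down, gripper open.
Joint ranges: [-150.9, 150.9], [-52.94, 120.26], [3.33, 152.33], [-74.26, 254.26], [0, 154.13], [-172.89, 172.89]. Speed limits (degrees/s): [127.2, 127.2, 159.86, 180, 180, 180].

## Interface

Orientations are given as [roll, pitch, yaw] about the fixed x, y, z axes, in that order (R = Rz(yaw) Ry(pitch) Rx(roll)).
In Python, from plant import get_obs, imaging, job gives the robot as it stands.
- The arm moves only by the shell command python3 -m pendant 'ROWS' [OPENING] [FORCE]. ROWS is JSON, a list of rows, each an object of numbers: "dx", "dy", "dz": the shift along the world's x, y, z scaled (see below); "ax", "ay", "az": the turn, a rotation vector about the world's x, y, z scaled (see below). In form: [{"dx": .., "dy": .., "dz": .., "ax": .., "ay": .., "az": ..}, ...]. A call has 1 to 5 rows; each row shifts and turns the commanded pose from where the row before left it; what a row does not reach is not made up. The controller multiplies each number of a shift by 25 cm and each number of a turn by 60 degrees. A row lasts 1/12 s, in which the tool goes at most 41.7 mm and 7.16 degrees, less where a joint would pass 70% of its speed; a pose out of reach is approached as far as the arm can. A call with a number of a shift or a turn outside -1 to 1 is refused whole. A call with a gripper value outside its range is refused whole. OPENING is the opening, from -1 (shut) to 1 (fully open), set as the call begins (- or left out, the last holds). The fingers move at their own pace and stop on an object; FORCE is the grip in N (left out, the last holds). Time passes only in rows, so rows that do not move let the fingers close. It gives the time, the measured TCP pose, the force, the opening and the grip force at its end, in the units of the state.
- get_obs(): the state, without advancing time (a new reading comes with each control period).
- imaging.snapshot(name): name is "side" or "top" or "wrist"; returns (picture, depth): 420x560x3 uint8, red, green, blue; 420x560 float32, m along the optical axis (not along the pixel's ray), 0 where there is no reading.
- imaging.camera_info(name): a dict with "camera_matrix" (3x3 intrinsics, pixels), "cam_to_world" (4x4, takes a point from camera to world coordinates). Camera axes: x right, y up, looking along -z (the intrinsics and any distortion apply to the point x, -y, -z); pixel columns grow to the right and rows downward; lengths in m; the calibration is good to about 2 mm. A picture is of the moment at which its call begins: read the wrist's pose just before it. camera_info takes no time and is no camera call; for the wrist camera it gives the pose at the moment of the call.
- job.close_job(): hands the job in; it is judged then, once.
The state is a dict: "time_s": time; "joint_pos": joint angles; "qvel": joint speeds; "effort": joint torques, N m; "eef_pos": TCP position; "orientation": TCP orientation; "wrist_force": force on the tool from outside, world axes, zero at the start; "torque": the same for the moment, N m; "opening": finger opening in m; "grip_force": force on a finger pad.
Only numpy, scipy, OpenCV 4.12 (cv2) and the standard library are available. Lean on these libraries where they do the work, as an engineer would, in place of code of your own. Each camera call takes 0.05 s, during which the arm holds its last target. There are 200 camera calls.

## Task

Bleed the gas line at the vent station: take the screwdriver lying to its right, put the blade into the slot under the front edge of the flush cover, lever the cover up and swing it right back until it stands open. Flip the safety catch right over, off the lever it guards, then pull the ball-ended valve lever towards the front of the station as far as it goes and finish while still holding it there, because the valve springs shut when let go. Leave the screwdriver lying on the table clear of the station, and do not disturb the other things standing about.

Things in the scene. Friction and masses are not known exactly. Their poses are not given: they have to be found in the camera images.
- vent_station: fixed box, the gas vent station: grey tub 186 (x) x 150 (y) x 48 mm high, off-white cover on top (98 mm high in all). Origin: centre of its underside, on the table; x points from its front to its rear (hinge) side, y to its left, z up. A round gauge sticks 15 mm out of the front wall, right of the middle; a brass silencer sticks 31 mm out of the right side.
- cover (a joint): the cover's hinge: 0 = shut and flush, grows as the front edge lifts, stop at 1.75 rad. The hinge is stiff: the cover (0.2 kg) stays at any angle where it is left; lifting it at the front edge takes about 2 to 3 N.
- cover_hinge (a point): middle of the cover's hinge axis (axis along the station's y), at [93, 0, 48] mm in the station's frame, fixed. The cover is a hollow shell 186 x 150 x 50 mm with 4 mm walls, reaching 186 mm forward from this axis when shut.
- pry_slot (a point): centre of the mouth of the pry slot, moving with the cover; shut it lies at [-93, 0, 53] mm in the station's frame. The slot is a notch 22 mm wide and 10 mm high in the lower edge of the cover's front wall (4 mm thick), directly above the tub's rim; behind it the cover is hollow, free for at least 30 mm.
- screwdriver: small flat-bladed screwdriver, 175 mm long, on the table right of the station (not the one at the far edge of the table). Origin: on its underside at mid-length; blade along its -y, tip at y = -87 mm; handle (75 long, 22 wide, 20 mm high) from y = +13 to +88 mm; its axis is 10 mm above the underside; bare shaft 5 mm thick. Weighs about 70 g.
- blade_tip (a point): tip of the screwdriver's blade, on its axis
- safety_catch (a joint): hinge of the safety catch: 0 = its bar lies across the front of the lever and blocks it; grows as the thumb tab is pushed over to the station's left (+y) and the bar swings up; stop at 1.3 rad. Stays where it is left; takes about 1 N at the tab.
- catch_pivot (a point): pivot of the safety catch (axis along the station's x), at [-51.5, 46, 46] mm in the station's frame. From it a steel bar 8 mm thick runs 62 mm to the right (-y) in front of the lever's shank, its end in a fork (top at 50 mm height), and a thumb tab 4 mm thick (y) and 16 mm wide (x) stands 38 mm up.
- catch_tab (a point): top end of the catch's thumb tab, 38 mm from the pivot; straight above it when the catch is at 0
- lever_arm (a joint): hinge of the valve lever: 0 = valve shut (leaning back), grows as the ball is pulled towards the station's front (-x), stop at 0.75 rad = fully open. A spring pulls it back, with about 1.5 N at the ball at 0 up to 6.5 N at the stop.
- lever_ball (a point): centre of the lever's smooth black ball, 26 mm across, 60 mm from the lever's pivot at [-50, 0, 22] mm in the station's frame (axis along y). At 0 it is at [-29, 0, 78] mm, at the stop at [-73, 0, 77]. With the cover open, take it from above, one finger before and one behind it, or hook it from behind (it slips from a grip on its sides only); room round it above 55 mm height.
- timer: bench timer, 66 x 60 x 20 mm, left on the table; leave alone
- beaker: plastic beaker, 57 mm wide, 70 mm high; leave alone
- tape_roll: roll of tape lying flat, 84 mm across, 19 mm high; leave alone
- hex_key: hex key, 82 x 24 x 5 mm, lying on the table; leave alone
- bottle_buffer: small white bottle, 44 mm wide, 86 mm high; leave alone
- bottle_wash: small white bottle, 38 mm wide, 70 mm high; leave alone
- bottle_stock: brown bottle, 52 mm wide, 110 mm high; leave alone

How it is judged (in metres and radians):
On the way, in this order (a step that is already met when the one before it is completed fails the run):
1. the cover is levered up with the screwdriver (value of joint cover above 0.1 rad and contact force between screwdriver and cover above 0.3 N), for 0.1 s.
2. the cover stands open (value of joint cover above 1.35 rad), for 0.2 s.
3. the safety catch is flipped over (value of joint safety_catch above 1 rad), for 0.2 s.
4. the lever is pulled open by the fingers (value of joint lever_arm above 0.62 rad and contact force between the fingers and lever_arm above 1.5 N), for 0.5 s.
At the end, for the whole second after the job is handed in: The fingers alone hold the valve lever within 0.13 rad of its open stop (at least 1.5 N on it); the safety catch is over by more than 1.0 rad, the cover open by more than 1.35 rad, and the screwdriver lies flat and still on the table, not touching the station (all of step 4 and contact force between safety_catch and lever_arm below 1 N and value of joint safety_catch above 1 rad and value of joint cover above 1.35 rad and height (world z) of screwdriver below 0.025 m and angle between screwdriver's own y axis and vertical above 1.4 rad and contact force between screwdriver and vent_station below 0.1 N and linear speed of screwdriver below 0.02 m/s); the arm keeps its last pose, push and grip.
It fails at once if a bystander is disturbed (moved by more than 3 cm) (distance of any of timer, beaker, tape_roll, hex_key, bottle_buffer, bottle_wash, bottle_stock from where it was at the start of the episode above 0.03 m).
It also fails if it takes over 72 s, if anything falls off the work surface, if the arm or the gripper's body presses on something with over 40 N, if the wrist force passes 120 N, or if a joint passes its speed limit or range.

## Working session

There is one attempt and no reset: what is moved stays moved. The work goes in short steps, Python scripts to look and compute and a shell command to move; the robot and the scene stay as the last step left them, time stands still between calls to the robot, and variables do not carry over. Pictures are saved under pics/ and viewed, at most 10 in all, crops included, and the job is handed in when it is done.

```bash
mkdir -p pics; ls; cat > h.py <<'E'
import numpy as np, cv2
from plant import get_obs, imaging, job
def snap(n,f):
    ci=imaging.camera_info(n); p,d=imaging.snapshot(n)
    cv2.imwrite(f'pics/{f}.png',p[:,:,::-1]); np.savez(f'pics/{f}.npz',p=p,d=d,K=ci['camera_matrix'],T=ci['cam_to_world'])
def load(f): return np.load(f'pics/{f}.npz')
def cloud(f):
    z=load(f);d=z['d'];K=np.array(z['K']);v,u=np.mgrid[:d.shape[0],:d.shape[1]]
    P=np.stack([(u-K[0,2])/K[0,0]*d,-(v-K[1,2])/K[1,1]*d,-d,np.ones_like(d)],-1)@np.array(z['T']).T
    return P[...,:3]
E
python3 - <<'E'
from h import *
for n in('top','side'):
    snap(n,n+'0'); z=load(n+'0'); print(n,z['K'],z['T'].round(3), imaging.camera_info(n).keys())
a=cv2.imread('pics/top0.png'); 
print(get_obs())
E
```

```text
pics
top [[464.55286285   0.         275.17986459]
 [  0.         464.55286285 209.12288286]
 [  0.           0.           1.        ]] [[-5.300e-02  9.760e-01 -2.110e-01  3.320e-01]
 [-9.990e-01 -5.100e-02  1.300e-02 -1.400e-02]
 [ 1.000e-03  2.120e-01  9.770e-01  1.137e+00]
 [ 0.000e+00  0.000e+00  0.000e+00  1.000e+00]] dict_keys(['camera_matrix', 'cam_to_world'])
side [[479.83475266   0.         273.76875289]
 [  0.         479.83475266 206.68919331]
 [  0.           0.           1.        ]] [[-0.799  0.404 -0.446  0.038]
 [-0.601 -0.512  0.613  0.738]
 [ 0.019  0.758  0.652  0.877]
 [ 0.     0.     0.     1.   ]] dict_keys(['camera_matrix', 'cam_to_world'])
{'time_s': 0.1, 'joint_pos': array([-6.95818176e+01,  2.02606823e+01,  9.36241279e+01, -6.47302585e-04,
        6.61892208e+01, -1.37368688e-01]), 'qvel': array([ 0.06136343, -0.00429878, -0.04449615, -0.00949819, -0.02200461,
        0.0165176 ]), 'effort': array([-3.03614006e-04, -5.94908631e+01, -3.34928548e+01,  6.98953704e-02,
        1.82640797e-02, -9.04272710e-07]), 'eef_pos': array([ 0.21932798, -0.58489124,  0.30202025]), 'orientation': array([-1.79925968e+02,  4.14375091e-04,  2.05558131e+01]), 'wrist_force': array([-0.73079619,  0.23782673, -0.60834602]), 'torque': array([-0.04005533, -0.00869952,  0.05091266]), 'grip_force': 0.0, 'opening': 0.0920490374095591}
```

View pics/top0.png

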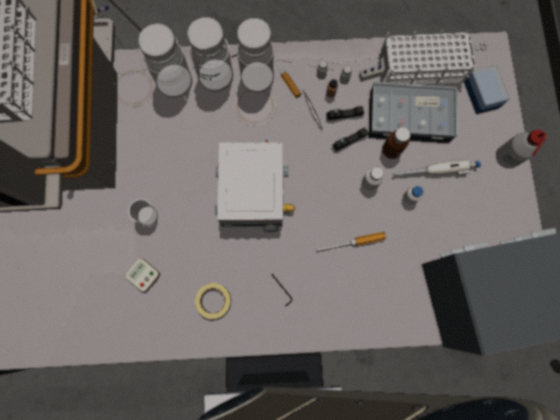

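View pics/side0.png

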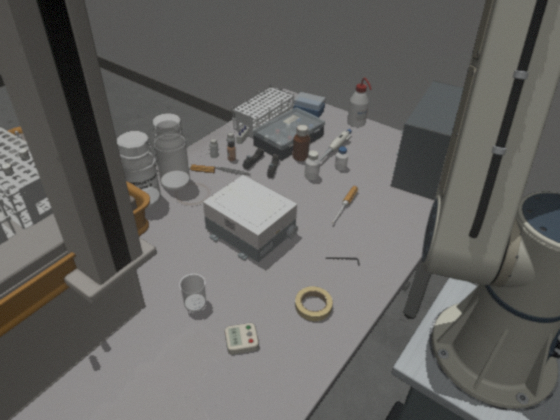

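The top view shows the station at about (250,183), its front facing down in the image. The screwdriver runs from its tip at (317,250) to the end of its handle at (385,238).

```bash
python3 - <<'E'
from h import *
P=cloud('top0')
# cover top
m=(abs(P[...,2]-0.098)<0.006); m[:130]=0;m[235:]=0;m[:,:205]=0;m[:,300:]=0
q=P[m][:,:2]; print(len(q), cv2.minAreaRect((q*1000).astype(np.float32)), np.median(P[m][:,2]))
mm=(abs(P[...,2]-0.01)<0.3)
a=load('top0')['p'].astype(int)
s=np.zeros(a.shape[:2],bool); s[225:262,308:395]=1
o=s&(a[...,0]-a[...,2]>70); r=cv2.minAreaRect((P[o][:,:2]*1000).astype(np.float32)); print('handle',r,np.median(P[o][:,2]))
c=cv2.resize(cv2.imread('pics/top0.png')[130:265,200:400],None,fx=4,fy=4,interpolation=cv2.INTER_CUBIC); cv2.imwrite('pics/c0.png',c)
for n,(u,v) in dict(tip=(317,250),hend=(385,238),brown=(398,140),whiteb=(374,177),blueb=(415,193),hex1=(273,274),hex2=(290,303),tape=(212,302)).items(): print(n,P[v,u].round(3))
E
```

```text
4940 ((627.7164916992188, 26.880027770996094), (149.16781616210938, 186.11044311523438), 87.01936340332031) 0.09742668251161601
handle ((427.3354797363281, -145.5035400390625), (35.80503463745117, 322.6864318847656), 29.826509475708008) 0.017402326115291245
tip [ 0.467 -0.125  0.015]
hend [ 0.488 -0.293  0.013]
brown [ 0.707 -0.326  0.101]
whiteb [ 0.623 -0.264  0.087]
blueb [ 0.585 -0.363  0.065]
hex1 [ 0.417 -0.015 -0.004]
hex2 [ 0.345 -0.052  0.   ]
tape [0.357 0.134 0.003]
```

View pics/c0.png

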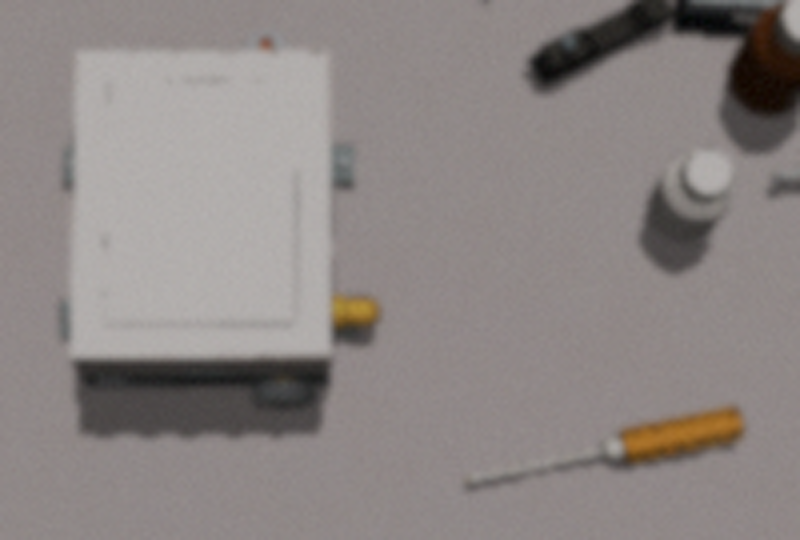

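```bash
cat >> h.py <<'E'
def ray(f,u,v,z):
    q=load(f);K=q['K'];T=q['T'];d=T[:3,:3]@np.array([(u-K[0,2])/K[0,0],-(v-K[1,2])/K[1,1],-1]);c=T[:3,3]
    return c+d*(z-c[2])/d[2]
yaw=np.radians(-3);C=np.array([0.6277,0.0269,0])
def st(p):
    c,s=np.cos(yaw),np.sin(yaw);return C+np.array([[c,-s,0],[s,c,0],[0,0,1]])@np.array(p)/1000
E
python3 - <<'E'
from h import *
f=lambda x,y,z:ray('top0',200+(x+.5)/4-.5,130+(y+.5)/4-.5,z)
t=f(467,485,.006);h1=f(742,418,.012);h0=f(610,450,.012)
print(t,h0,h1); d=t-h1; print(np.degrees(np.arctan2(d[1],d[0])),np.linalg.norm(d[:2]))
for n,p in dict(slot=[-93,0,53],ball=[-29,0,78],tab=[-51.5,46,84],hinge=[93,0,48]).items(): print(n,st(p).round(4))
P=cloud('top0');a=load('top0')['p'].astype(int)
o=(a[...,0]-a[...,2]>45); o[:226]=0;o[252:]=0;o[:,:350]=0;o[:,390:]=0
q=P[o&(P[...,2]>.008)][:,:2]*1000; print(len(q),cv2.minAreaRect(q.astype(np.float32)))
# side refinement of cover front edge
z=P[...,2]; m=(abs(z-.098)<.004)&(abs(P[...,0]-.6277)<.12)&(abs(P[...,1]-.027)<.1); print(P[m].mean(0))
E
```

```text
[ 0.4664285  -0.12404338  0.006     ] [ 0.4825112  -0.21215956  0.012     ] [ 0.49795086 -0.29466729  0.012     ]
100.4672344291235 0.17351131970785263
slot [0.5348 0.0318 0.053 ]
ball [0.5987 0.0284 0.078 ]
tab [0.5787 0.0755 0.084 ]
hinge [0.7206 0.022  0.048 ]
244 ((428.11029052734375, -146.49423217773438), (38.23955535888672, 324.9385070800781), 29.460660934448242)
[0.62560269 0.02649161 0.09752249]
```

```bash
python3 - <<'E'
from h import *
P=cloud('top0')
for u,v in [(440,270),(470,255),(520,245),(460,300),(520,300),(480,340),(540,340),(430,265),(445,320),(550,238)]: print(u,v,P[v,u].round(3))
E
```

```text
440 270 [ 0.397 -0.382  0.113]
470 255 [ 0.417 -0.408  0.215]
520 245 [ 0.432 -0.512  0.213]
460 300 [ 0.331 -0.391  0.179]
520 300 [ 0.325 -0.496  0.21 ]
480 340 [ 0.254 -0.405  0.213]
540 340 [ 0.248 -0.521  0.212]
430 265 [ 0.413 -0.379  0.06 ]
445 320 [ 0.289 -0.395  0.066]
550 238 [ 0.443 -0.575  0.212]
```

```bash
p="python3 -m pendant"
$p '[{"dz":0.16},{"dz":0.16},{"dx":0.09,"dy":0.114,"az":0.111},{"dx":0.09,"dy":0.114,"az":0.111},{"dx":0.09,"dy":0.114,"az":0.111}]' 1 20
$p '[{"dx":0.09,"dy":0.114,"az":0.111},{"dx":0.09,"dy":0.114,"az":0.111},{"dx":0.09,"dy":0.114,"az":0.111},{"dx":0.09,"dy":0.114,"az":0.111},{"dx":0.09,"dy":0.114,"az":0.111}]'
$p '[{"dx":0.09,"dy":0.114,"az":0.111},{"dx":0.09,"dy":0.114,"az":0.111},{"dx":0.09,"dy":0.114,"az":0.111},{"dx":0.088,"dy":0.118,"az":0.111},{}]'
$p '[{"dz":-0.12},{"dz":-0.12},{"dz":-0.12},{"dz":-0.12},{}]'
python3 -c "
from h import *
snap('wrist','w1');o=get_obs();print(o['eef_pos'],o['orientation'],o['joint_pos'])"
```

```text
[ 0.21937543 -0.58494974  0.30216077] [-1.79943312e+02  7.62061054e-05  2.05555302e+01] [-6.95797771e+01  2.02523941e+01  9.36174117e+01 -2.29626167e-04
  6.61868818e+01 -1.35214427e-01]invalid input at $[0]: expected keys dx, dy, dz, ax, ay, az
invalid input at $[0]: expected keys dx, dy, dz, ax, ay, az
invalid input at $[0]: expected keys dx, dy, dz, ax, ay, az
invalid input at $[0]: expected keys dx, dy, dz, ax, ay, az
```

View pics/w1.png

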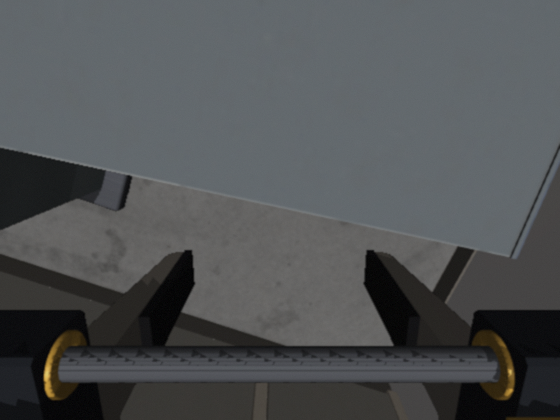

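The moves were refused because every row needs all six keys. The wrist view shows only the grey box top, just ahead of the fingers. I'll resend with full rows.

```bash
p="python3 -m pendant"
$p '[{"dx":0,"dy":0,"dz":0.16,"ax":0,"ay":0,"az":0},{"dx":0,"dy":0,"dz":0.16,"ax":0,"ay":0,"az":0},{"dx":0.09,"dy":0.114,"dz":0,"ax":0,"ay":0,"az":0.111},{"dx":0.09,"dy":0.114,"dz":0,"ax":0,"ay":0,"az":0.111},{"dx":0.09,"dy":0.114,"dz":0,"ax":0,"ay":0,"az":0.111}]' 1 20
$p '[{"dx":0.09,"dy":0.114,"dz":0,"ax":0,"ay":0,"az":0.111},{"dx":0.09,"dy":0.114,"dz":0,"ax":0,"ay":0,"az":0.111},{"dx":0.09,"dy":0.114,"dz":0,"ax":0,"ay":0,"az":0.111},{"dx":0.09,"dy":0.114,"dz":0,"ax":0,"ay":0,"az":0.111},{"dx":0.09,"dy":0.114,"dz":0,"ax":0,"ay":0,"az":0.111}]'
$p '[{"dx":0.09,"dy":0.114,"dz":0,"ax":0,"ay":0,"az":0.111},{"dx":0.09,"dy":0.114,"dz":0,"ax":0,"ay":0,"az":0.111},{"dx":0.09,"dy":0.114,"dz":0,"ax":0,"ay":0,"az":0.111},{"dx":0.088,"dy":0.118,"dz":0,"ax":0,"ay":0,"az":0.111},{"dx":0,"dy":0,"dz":0,"ax":0,"ay":0,"az":0}]'
$p '[{"dx":0,"dy":0,"dz":-0.12,"ax":0,"ay":0,"az":0},{"dx":0,"dy":0,"dz":-0.12,"ax":0,"ay":0,"az":0},{"dx":0,"dy":0,"dz":-0.12,"ax":0,"ay":0,"az":0},{"dx":0,"dy":0,"dz":-0.12,"ax":0,"ay":0,"az":0},{"dx":0,"dy":0,"dz":0,"ax":0,"ay":0,"az":0}]'
python3 -c "
from h import *
snap('wrist','w2');o=get_obs();print(o['eef_pos'],o['orientation'],o['joint_pos'])"
```

```text
time_s: 0.57
eef_pos: [0.2873, -0.499, 0.3832]
orientation: [179.9, 0.0, 40.8]
wrist_force: [1.1, -0.8, -0.4]
opening: 0.0919
grip_force: 0.0
time_s: 0.98
eef_pos: [0.4001, -0.3556, 0.3826]
orientation: [-180.0, -0.0, 74.2]
wrist_force: [1.0, -1.2, 0.5]
opening: 0.0918
grip_force: 0.0
time_s: 1.4
eef_pos: [0.4918, -0.2379, 0.3825]
orientation: [179.9, -0.1, 101.1]
wrist_force: [-0.4, 0.0, -0.1]
opening: 0.0915
grip_force: 0.0
time_s: 1.82
eef_pos: [0.486, -0.2412, 0.2574]
orientation: [-179.6, -0.3, 100.4]
wrist_force: [-0.5, 1.2, -0.3]
opening: 0.0917
grip_force: 0.0
[ 0.48715973 -0.2418105   0.26027594] [-179.71605967   -0.20265228  100.41856382] [-2.65519351e+01  1.58573175e+01  1.05754404e+02 -1.03607595e-02
  5.87370070e+01 -3.69655972e+01]
```

View pics/w2.png

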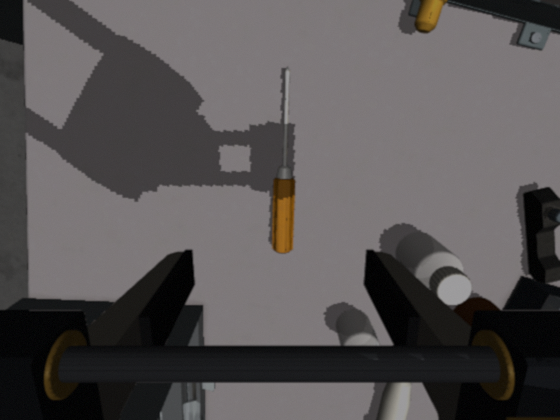

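The screwdriver is seen with its tip at (287,68) and handle end at (283,252), nearly parallel to the fingers. I'll measure from this view.

```bash
python3 - <<'E'
from h import *
t=ray('w2',287,68,.01);h1=ray('w2',283,253,.012);h0=ray('w2',284.5,177,.015)
d=t-h1;print(t,h0,h1,np.degrees(np.arctan2(d[1],d[0])),np.linalg.norm(d[:2]))
g=t-d/np.linalg.norm(d)*.120; print('grasp',g,[ (x-y)/.25 for x,y in zip((g[0],g[1],.0905),get_obs()['eef_pos'])])
E
```

```text
[ 0.47099731 -0.12336406  0.01      ] [ 0.48676514 -0.21860033  0.015     ] [ 0.49994064 -0.29614718  0.012     ] 99.5094665656717 0.1751905297871984
grasp [ 0.49082129 -0.24170735  0.01136985] [np.float64(0.014646230548884143), np.float64(0.0004126186136185206), np.float64(-0.6791037797838689)]
```

```bash
p="python3 -m pendant"
$p '[{"dx":0.012,"dy":0,"dz":-0.15,"ax":0,"ay":0,"az":-0.015},{"dx":0,"dy":0,"dz":-0.15,"ax":0,"ay":0,"az":0},{"dx":0,"dy":0,"dz":-0.15,"ax":0,"ay":0,"az":0},{"dx":0,"dy":0,"dz":-0.15,"ax":0,"ay":0,"az":0},{"dx":0,"dy":0,"dz":-0.07,"ax":0,"ay":0,"az":0}]' 0.2
$p '[{"dx":0,"dy":0,"dz":0,"ax":0,"ay":0,"az":0},{"dx":0,"dy":0,"dz":0,"ax":0,"ay":0,"az":0},{"dx":0,"dy":0,"dz":0,"ax":0,"ay":0,"az":0}]'
```

```text
time_s: 2.28
eef_pos: [0.4915, -0.2424, 0.0934]
orientation: [-179.9, -0.1, 99.5]
wrist_force: [-1.6, 0.6, 0.1]
opening: 0.0604
grip_force: 0.0
time_s: 2.53
eef_pos: [0.4935, -0.2432, 0.0975]
orientation: [179.9, 0.1, 99.6]
wrist_force: [1.4, -0.3, 0.9]
opening: 0.055
grip_force: 0.0
```

```bash
p="python3 -m pendant"
$p '[{"dx":-0.006,"dy":0.004,"dz":-0.02,"ax":0,"ay":0,"az":0},{"dx":0,"dy":0,"dz":0,"ax":0,"ay":0,"az":0},{"dx":0,"dy":0,"dz":0,"ax":0,"ay":0,"az":0}]'
$p '[{"dx":0,"dy":0,"dz":0,"ax":0,"ay":0,"az":0},{"dx":0,"dy":0,"dz":0,"ax":0,"ay":0,"az":0},{"dx":0,"dy":0,"dz":0,"ax":0,"ay":0,"az":0},{"dx":0,"dy":0,"dz":0,"ax":0,"ay":0,"az":0},{"dx":0,"dy":0,"dz":0,"ax":0,"ay":0,"az":0}]' -1 60
$p '[{"dx":0,"dy":0,"dz":0,"ax":0,"ay":0,"az":0},{"dx":0,"dy":0,"dz":0,"ax":0,"ay":0,"az":0},{"dx":0,"dy":0,"dz":0,"ax":0,"ay":0,"az":0},{"dx":0,"dy":0,"dz":0,"ax":0,"ay":0,"az":0},{"dx":0,"dy":0,"dz":0,"ax":0,"ay":0,"az":0}]'
```

```text
time_s: 2.78
eef_pos: [0.4908, -0.2414, 0.0912]
orientation: [179.9, 0.0, 99.6]
wrist_force: [-0.6, -0.2, -0.2]
opening: 0.0555
grip_force: 0.0
time_s: 3.2
eef_pos: [0.4905, -0.2412, 0.0902]
orientation: [-180.0, -0.0, 99.6]
wrist_force: [-1.2, -0.5, 0.9]
opening: 0.0239
grip_force: 0.3
time_s: 3.62
eef_pos: [0.4904, -0.2412, 0.0902]
orientation: [-180.0, -0.0, 99.6]
wrist_force: [0.5, -0.0, 0.6]
opening: 0.0207
grip_force: 60.0
```

```bash
p="python3 -m pendant"
$p '[{"dx":0,"dy":0,"dz":0.12,"ax":0,"ay":0,"az":0},{"dx":0,"dy":0,"dz":0.14,"ax":0,"ay":0,"az":0},{"dx":0,"dy":0,"dz":0.14,"ax":0,"ay":0,"az":0},{"dx":0,"dy":0,"dz":0.14,"ax":0,"ay":0,"az":0},{"dx":0,"dy":0,"dz":0.06,"ax":0,"ay":0,"az":0}]'
$p '[{"dx":-0.03,"dy":0.075,"dz":0,"ax":0,"ay":0,"az":-0.114},{"dx":-0.03,"dy":0.075,"dz":0,"ax":0,"ay":0,"az":-0.114},{"dx":-0.03,"dy":0.075,"dz":0,"ax":0,"ay":0,"az":-0.114},{"dx":-0.03,"dy":0.075,"dz":0,"ax":0,"ay":0,"az":-0.114},{"dx":-0.03,"dy":0.075,"dz":0,"ax":0,"ay":0,"az":-0.114}]'
$p '[{"dx":-0.03,"dy":0.075,"dz":0,"ax":0,"ay":0,"az":-0.114},{"dx":-0.03,"dy":0.075,"dz":0,"ax":0,"ay":0,"az":-0.114},{"dx":-0.03,"dy":0.075,"dz":0,"ax":0,"ay":0,"az":-0.114},{"dx":-0.03,"dy":0.075,"dz":0,"ax":0,"ay":0,"az":-0.114},{"dx":-0.03,"dy":0.075,"dz":0,"ax":0,"ay":0,"az":-0.114}]'
$p '[{"dx":-0.03,"dy":0.075,"dz":0,"ax":0,"ay":0,"az":-0.114},{"dx":-0.03,"dy":0.075,"dz":0,"ax":0,"ay":0,"az":-0.114},{"dx":-0.03,"dy":0.075,"dz":0,"ax":0,"ay":0,"az":-0.114},{"dx":-0.03,"dy":0.075,"dz":0,"ax":0,"ay":0,"az":-0.114},{"dx":-0.03,"dy":0.075,"dz":0,"ax":0,"ay":0,"az":-0.114}]'
$p '[{"dx":0,"dy":0,"dz":0,"ax":0,"ay":0,"az":0},{"dx":0,"dy":0,"dz":0,"ax":0,"ay":0,"az":0},{"dx":0,"dy":0,"dz":0,"ax":0,"ay":0,"az":0}]'
python3 -c "
from h import *
o=get_obs();print(o['eef_pos'],o['orientation'],o['joint_pos'])"
```

```text
time_s: 4.03
eef_pos: [0.4918, -0.2418, 0.2445]
orientation: [179.8, 0.2, 99.6]
wrist_force: [1.5, 0.2, -0.3]
opening: 0.0212
grip_force: 60.0
time_s: 4.45
eef_pos: [0.4524, -0.1466, 0.2401]
orientation: [-180.0, -0.0, 65.0]
wrist_force: [-0.4, -0.0, -1.6]
opening: 0.0206
grip_force: 60.0
time_s: 4.87
eef_pos: [0.4149, -0.0529, 0.2401]
orientation: [-180.0, -0.0, 30.8]
wrist_force: [1.4, 0.5, -0.3]
opening: 0.0209
grip_force: 60.0
time_s: 5.28
eef_pos: [0.3774, 0.0409, 0.2402]
orientation: [-180.0, -0.0, -3.4]
wrist_force: [0.3, -0.1, -1.2]
opening: 0.0212
grip_force: 60.0
time_s: 5.53
eef_pos: [0.3782, 0.0398, 0.2403]
orientation: [180.0, -0.0, -2.8]
wrist_force: [1.5, -0.7, -0.6]
opening: 0.0213
grip_force: 60.0
[0.37822406 0.03983897 0.24025322] [ 1.79989825e+02 -2.52688153e-02 -2.78910697e+00] [ 5.79677622e+00  2.64663323e+00  1.25276062e+02 -1.75416836e-02
  5.20538394e+01  9.85966693e+01]
```

```bash
p="python3 -m pendant"
$p '[{"dx":0,"dy":0,"dz":-0.14,"ax":0,"ay":0,"az":0},{"dx":0,"dy":0,"dz":-0.14,"ax":0,"ay":0,"az":0},{"dx":0,"dy":0,"dz":-0.14,"ax":0,"ay":0,"az":0},{"dx":0,"dy":0,"dz":-0.01,"ax":0,"ay":0,"az":0},{"dx":0,"dy":0,"dz":0,"ax":0,"ay":0,"az":0}]'
python3 -c "
from h import *
o=get_obs();snap('side','s1');snap('wrist','w3');print(o['eef_pos'],o['orientation'])
a=cv2.imread('pics/s1.png')[150:280,170:370];b=cv2.imread('pics/w3.png')
a=cv2.resize(a,(560,364),interpolation=2)
b=cv2.resize(b[0:300],(430,230),interpolation=3)
c=np.zeros((600,560,3),np.uint8);c[:364]=a;c[364:594,:430]=b;cv2.imwrite('pics/v1.png',c)"
```

```text
time_s: 5.95
eef_pos: [0.377, 0.0393, 0.1315]
orientation: [180.0, 0.3, -3.0]
wrist_force: [-0.1, 0.2, -0.5]
opening: 0.0211
grip_force: 60.0
[0.37695074 0.03929796 0.13152392] [179.95065106   0.29011655  -2.98377366]
```

View pics/v1.png

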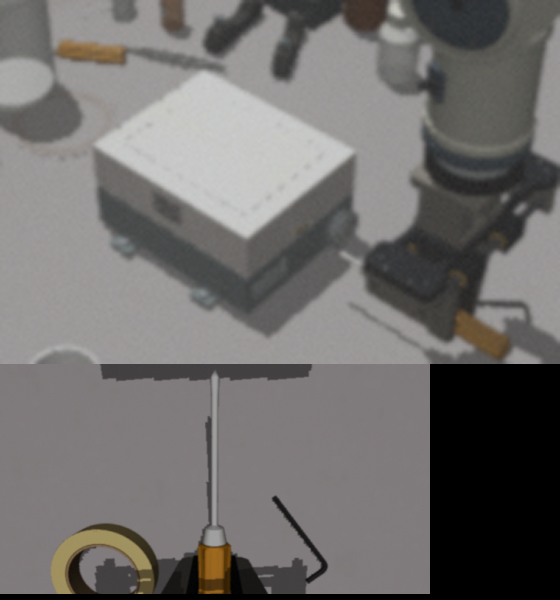

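In the side crop the driver lies level in front of the station, with its tip near (350,305); the slot's mark is near (301,231). I'll compare these with projections.

```bash
python3 - <<'E'
from h import *
q=load('s1');K=q['K'];Ti=np.linalg.inv(q['T'])
def pr(p,s=True):
    c=Ti@np.r_[p,1];u=K[0,2]+K[0,0]*c[0]/-c[2];v=K[1,2]-K[1,1]*c[1]/-c[2];return ((u-170)*2.8).round(1),((v-150)*2.8).round(1)
for n,p in dict(slot=[-93,0,53],slotL=[-93,11,48],slotR=[-93,-11,48],cfl=[-93,75,98],cfr=[-93,-75,98],crl=[93,75,98],crr=[93,-75,98],cflb=[-93,75,48],tubb=[-93,75,0]).items(): print(n,pr(st(p)))
o=get_obs();e=o['eef_pos']
print('tip',pr(e+[.1194*np.cos(yaw),.1194*np.sin(yaw),-.080]))
print('tipw',ray('w3',215/430*560+.0,(373-364)/230*300,.0515), e)
a=cv2.imread('pics/s1.png')[215:275,235:315];cv2.imwrite('pics/v2.png',cv2.resize(a,(800,600),interpolation=2))
E
```

```text
slot (np.float64(303.9), np.float64(229.4))
slotL (np.float64(295.8), np.float64(239.9))
slotR (np.float64(311.6), np.float64(227.0))
cfl (np.float64(247.9), np.float64(237.2))
cfr (np.float64(358.3), np.float64(149.6))
crl (np.float64(92.4), np.float64(142.4))
crr (np.float64(205.8), np.float64(67.3))
cflb (np.float64(248.0), np.float64(279.2))
tubb (np.float64(248.1), np.float64(317.4))
tip (np.float64(336.5), np.float64(247.7))
tipw [0.49924352 0.03237245 0.0515    ] [0.3789026  0.03971671 0.13380426]
```

View pics/v2.png

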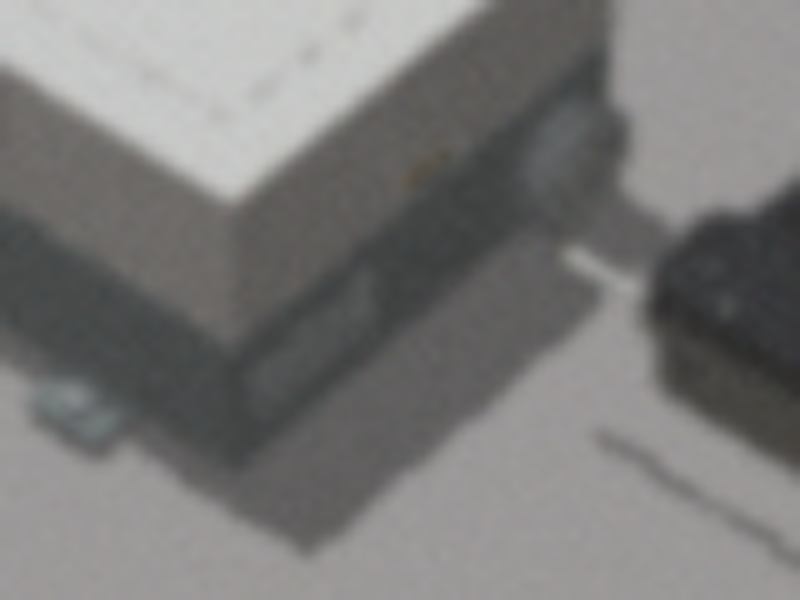

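The tip is at (568,252) in the enlarged crop and the slot mark is at (430,165). That agrees with the calibration to about 2 mm, so I'll insert.

```bash
p="python3 -m pendant"
$p '[{"dx":0.04,"dy":0.004,"dz":0,"ax":0,"ay":0,"az":0},{"dx":0.04,"dy":-0.002,"dz":0,"ax":0,"ay":0,"az":0},{"dx":0.04,"dy":-0.002,"dz":0,"ax":0,"ay":0,"az":0},{"dx":0.03,"dy":-0.002,"dz":0,"ax":0,"ay":0,"az":0},{"dx":0,"dy":0,"dz":0,"ax":0,"ay":0,"az":0}]'
$p '[{"dx":0.03,"dy":-0.002,"dz":0,"ax":0,"ay":0,"az":0},{"dx":0.03,"dy":-0.002,"dz":0,"ax":0,"ay":0,"az":0},{"dx":0,"dy":0,"dz":0,"ax":0,"ay":0,"az":0}]'
$p '[{"dx":0.03,"dy":-0.002,"dz":0,"ax":0,"ay":0,"az":0},{"dx":0,"dy":0,"dz":0,"ax":0,"ay":0,"az":0},{"dx":0,"dy":0,"dz":0,"ax":0,"ay":0,"az":0}]'
python3 -c "
from h import *
o=get_obs();print(o['eef_pos'],o['wrist_force'],o['torque'])"
```

```text
time_s: 6.47
eef_pos: [0.4183, 0.0396, 0.1335]
orientation: [-180.0, -0.2, -3.0]
wrist_force: [0.3, -0.1, -1.3]
opening: 0.021
grip_force: 60.0
time_s: 6.72
eef_pos: [0.4322, 0.0385, 0.1329]
orientation: [-180.0, -0.1, -3.0]
wrist_force: [1.4, 0.3, -0.7]
opening: 0.0207
grip_force: 60.0
time_s: 6.97
eef_pos: [0.4382, 0.038, 0.1326]
orientation: [-180.0, 0.0, -3.0]
wrist_force: [-0.4, -0.2, -0.7]
opening: 0.021
grip_force: 60.0
[0.43815044 0.03802509 0.13259167] [-0.42134272 -0.1754327  -0.68364324] [ 0.02277406 -0.00623721 -0.03586535]
```

```bash
p="python3 -m pendant"
$p '[{"dx":0,"dy":0,"dz":0.03,"ax":0,"ay":0,"az":0},{"dx":0.004,"dy":0,"dz":0.04,"ax":0,"ay":0,"az":0},{"dx":0.008,"dy":0,"dz":0.04,"ax":0,"ay":0,"az":0},{"dx":0.012,"dy":0,"dz":0.05,"ax":0,"ay":0,"az":0},{"dx":0,"dy":0,"dz":0,"ax":0,"ay":0,"az":0}]'
$p '[{"dx":0,"dy":0,"dz":0,"ax":0,"ay":0,"az":0},{"dx":0,"dy":0,"dz":0,"ax":0,"ay":0,"az":0}]'
python3 -c "
from h import *
o=get_obs();print(o['eef_pos'],o['wrist_force'],o['torque']);snap('side','s2')
a=cv2.imread('pics/s2.png')[130:280,170:370];cv2.imwrite('pics/v3.png',cv2.resize(a,(800,600),interpolation=2))"
```

```text
time_s: 7.38
eef_pos: [0.4447, 0.0381, 0.1746]
orientation: [-180.0, -0.1, -3.0]
wrist_force: [1.0, -0.7, -0.6]
opening: 0.0206
grip_force: 60.0
time_s: 7.55
eef_pos: [0.4437, 0.038, 0.1726]
orientation: [-180.0, -0.0, -3.0]
wrist_force: [0.4, 0.1, -0.3]
opening: 0.0207
grip_force: 60.0
[0.44368799 0.03804977 0.17257217] [ 0.36671574  0.12849546 -0.29434613] [ 0.04806388 -0.01036733  0.01534193]
```

View pics/v3.png

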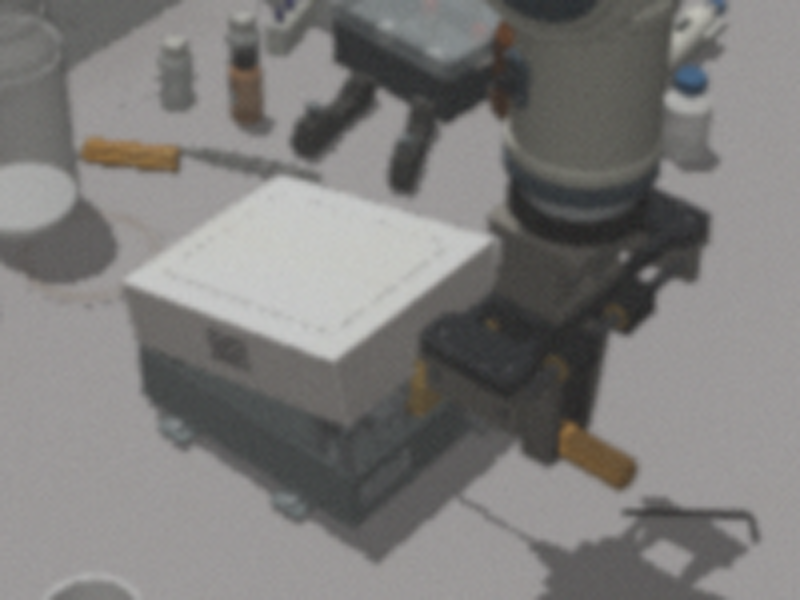

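The cover is levered up by roughly 0.2 rad with the blade under its front edge. I'll follow the arc on up.

```bash
p="python3 -m pendant"
$p '[{"dx":0.025,"dy":-0.001,"dz":0.069,"ax":0,"ay":0,"az":0},{"dx":0.025,"dy":-0.001,"dz":0.069,"ax":0,"ay":0,"az":0},{"dx":0.039,"dy":-0.002,"dz":0.063,"ax":0,"ay":0,"az":0},{"dx":0.039,"dy":-0.002,"dz":0.063,"ax":0,"ay":0,"az":0},{"dx":0,"dy":0,"dz":0,"ax":0,"ay":0,"az":0}]'
$p '[{"dx":0.051,"dy":-0.003,"dz":0.054,"ax":0,"ay":0,"az":0},{"dx":0.051,"dy":-0.003,"dz":0.054,"ax":0,"ay":0,"az":0},{"dx":0,"dy":0,"dz":0,"ax":0,"ay":0,"az":0},{"dx":0,"dy":0,"dz":0,"ax":0,"ay":0,"az":0}]'
python3 -c "
from h import *
o=get_obs();print(o['eef_pos'],o['wrist_force'],o['torque']);snap('side','s3')
a=cv2.imread('pics/s3.png')[80:280,150:400];cv2.imwrite('pics/v4.png',cv2.resize(a,(750,600),interpolation=2))"
```

```text
time_s: 8.02
eef_pos: [0.4784, 0.0366, 0.2406]
orientation: [-180.0, -0.3, -3.0]
wrist_force: [1.0, -0.1, 0.1]
opening: 0.0208
grip_force: 60.0
time_s: 8.35
eef_pos: [0.5011, 0.035, 0.2647]
orientation: [180.0, 0.0, -3.0]
wrist_force: [0.5, 0.1, -1.1]
opening: 0.0211
grip_force: 60.0
[0.50107478 0.03503021 0.26471149] [ 0.52104119  0.08630494 -1.08918417] [ 0.0172121   0.03968598 -0.02832922]
```

View pics/v4.png

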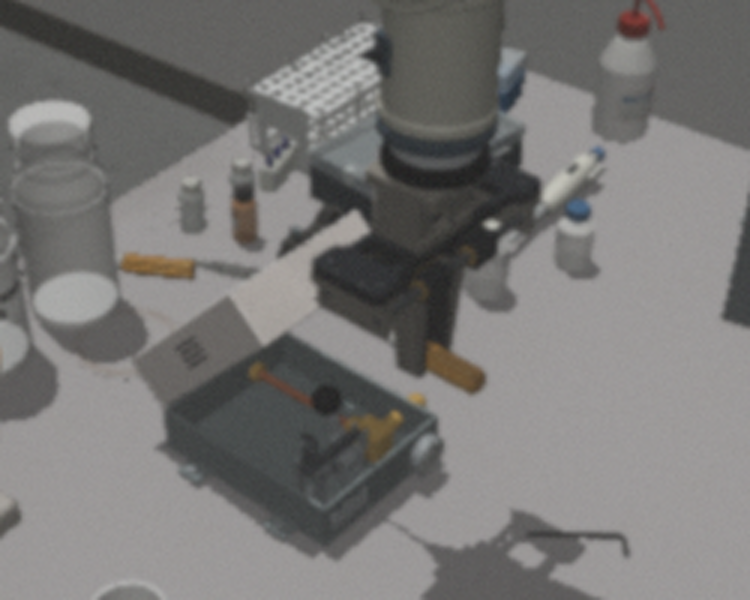

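The cover is at about 0.8 rad. The black ball, at (325,400), and the catch beside it are now visible inside the tub. I'll continue the arc, then push the tip against the inside of the cover top.

```bash
p="python3 -m pendant"
$p '[{"dx":0.06,"dy":-0.003,"dz":0.042,"ax":0,"ay":0,"az":0},{"dx":0.06,"dy":-0.003,"dz":0.042,"ax":0,"ay":0,"az":0},{"dx":0.067,"dy":-0.003,"dz":0.03,"ax":0,"ay":0,"az":0},{"dx":0.067,"dy":-0.003,"dz":0.03,"ax":0,"ay":0,"az":0},{"dx":0.072,"dy":-0.004,"dz":0.016,"ax":0,"ay":0,"az":0}]'
$p '[{"dx":0.072,"dy":-0.004,"dz":0.016,"ax":0,"ay":0,"az":0},{"dx":0.03,"dy":-0.002,"dz":0,"ax":0,"ay":0,"az":0},{"dx":0,"dy":0,"dz":-0.08,"ax":0,"ay":0,"az":0},{"dx":0,"dy":0,"dz":-0.08,"ax":0,"ay":0,"az":0},{"dx":0,"dy":0,"dz":0,"ax":0,"ay":0,"az":0}]'
python3 -c "
from h import *
o=get_obs();print(o['eef_pos'],o['wrist_force'],o['torque']);snap('top','t2')
P=cloud('top2' if 0 else 't2');m=(abs(P[...,1]-.03)<.1)&(P[...,0]>.6)&(P[...,0]<.9)&(P[...,2]>.06)
m[:,300:]=0
q=P[m]
for z in np.arange(.06,.28,.02):
  w=q[abs(q[:,2]-z)<.01]; print(z.round(2),len(w),w.min(0).round(3) if len(w) else '',w.max(0).round(3) if len(w) else '')"
```

```text
time_s: 8.82
eef_pos: [0.5818, 0.031, 0.3042]
orientation: [180.0, 0.2, -3.0]
wrist_force: [-1.6, -0.6, -1.9]
opening: 0.021
grip_force: 60.0
time_s: 9.23
eef_pos: [0.6055, 0.0295, 0.2649]
orientation: [180.0, 0.4, -3.0]
wrist_force: [-1.2, -0.2, -2.1]
opening: 0.0213
grip_force: 60.0
[0.60546156 0.02949036 0.2648982 ] [-1.22178196 -0.16675598 -2.08457777] [0.01291316 0.05626567 0.02150494]
0.06 2 [ 0.895 -0.01   0.063] [ 0.895 -0.01   0.068]
0.08 4 [ 0.895 -0.011  0.073] [0.9   0.108 0.086]
0.1 53 [ 0.892 -0.011  0.091] [0.9   0.123 0.11 ]
0.12 76 [ 0.892 -0.024  0.11 ] [0.9   0.114 0.13 ]
0.14 99 [ 0.892 -0.024  0.13 ] [0.9   0.022 0.15 ]
0.16 27 [ 0.896 -0.015  0.15 ] [0.9   0.022 0.157]
0.18 3 [0.899 0.002 0.174] [0.9   0.003 0.187]
0.2 9 [ 0.899 -0.005  0.191] [0.9   0.004 0.207]
0.22 2 [ 0.692 -0.016  0.21 ] [0.9   0.001 0.229]
0.24 26 [ 0.694 -0.053  0.23 ] [ 0.737 -0.014  0.241]
0.26 0  
0.28 65 [ 0.6   -0.019  0.277] [0.632 0.093 0.29 ]
```

```bash
p="python3 -m pendant"
$p '[{"dx":0.05,"dy":-0.003,"dz":0,"ax":0,"ay":0,"az":0},{"dx":0.05,"dy":-0.003,"dz":0,"ax":0,"ay":0,"az":0},{"dx":0.05,"dy":-0.002,"dz":0,"ax":0,"ay":0,"az":0},{"dx":0.04,"dy":-0.002,"dz":0,"ax":0,"ay":0,"az":0},{"dx":0.04,"dy":-0.002,"dz":0,"ax":0,"ay":0,"az":0}]'
$p '[{"dx":0,"dy":0,"dz":0,"ax":0,"ay":0,"az":0},{"dx":0,"dy":0,"dz":0,"ax":0,"ay":0,"az":0},{"dx":0,"dy":0,"dz":0,"ax":0,"ay":0,"az":0}]'
$p '[{"dx":-0.1,"dy":0.005,"dz":0,"ax":0,"ay":0,"az":0},{"dx":-0.15,"dy":0.007,"dz":0,"ax":0,"ay":0,"az":0},{"dx":-0.15,"dy":0.007,"dz":0,"ax":0,"ay":0,"az":0},{"dx":-0.15,"dy":0.007,"dz":0,"ax":0,"ay":0,"az":0},{"dx":0,"dy":0,"dz":0,"ax":0,"ay":0,"az":0}]'
python3 -c "
from h import *
o=get_obs();print(o['eef_pos'],o['wrist_force'],o['torque']);snap('top','t3')
P=cloud('t3');m=(abs(P[...,1]-.03)<.09)&(P[...,0]>.66)&(P[...,0]<.88)&(P[...,2]>.15)
q=P[m]
for x in np.arange(.66,.88,.01):
  w=q[abs(q[:,0]-x)<.005]; print(x.round(2),len(w),np.median(w,0).round(3) if len(w) else '')"
```

```text
time_s: 9.7
eef_pos: [0.6661, 0.0266, 0.2701]
orientation: [180.0, 0.0, -3.0]
wrist_force: [-1.2, 0.6, -0.7]
opening: 0.0211
grip_force: 60.0
time_s: 9.95
eef_pos: [0.6657, 0.0266, 0.2698]
orientation: [-180.0, -0.0, -3.0]
wrist_force: [-0.9, 0.0, -1.3]
opening: 0.0209
grip_force: 60.0
time_s: 10.37
eef_pos: [0.5209, 0.0331, 0.2686]
orientation: [180.0, 0.4, -3.0]
wrist_force: [-0.4, -0.2, -0.5]
opening: 0.0212
grip_force: 60.0
[0.52087886 0.03309282 0.26861716] [-0.40799233 -0.17229117 -0.53223745] [ 0.0566571  -0.0109214  -0.00098284]
0.66 0 
0.67 0 
0.68 0 
0.69 0 
0.7 0 
0.71 0 
0.72 0 
0.73 5 [ 0.734 -0.05   0.154]
0.74 37 [ 0.741 -0.05   0.179]
0.75 226 [0.751 0.002 0.23 ]
0.76 316 [0.76  0.023 0.229]
0.77 301 [0.77  0.025 0.228]
0.78 347 [0.781 0.02  0.226]
0.79 300 [0.79  0.025 0.225]
0.8 59 [0.797 0.058 0.224]
0.81 0 
0.82 0 
0.83 0 
0.84 0 
0.85 0 
0.86 0 
0.87 0
```

```bash
p="python3 -m pendant"
$p '[{"dx":-0.008,"dy":-0.073,"dz":0,"ax":0,"ay":0,"az":0.114},{"dx":-0.008,"dy":-0.073,"dz":0,"ax":0,"ay":0,"az":0.114},{"dx":-0.008,"dy":-0.073,"dz":0,"ax":0,"ay":0,"az":0.114},{"dx":-0.008,"dy":-0.073,"dz":0,"ax":0,"ay":0,"az":0.114},{"dx":-0.008,"dy":-0.073,"dz":0,"ax":0,"ay":0,"az":0.114}]'
$p '[{"dx":-0.008,"dy":-0.073,"dz":0,"ax":0,"ay":0,"az":0.114},{"dx":-0.008,"dy":-0.073,"dz":0,"ax":0,"ay":0,"az":0.114},{"dx":-0.008,"dy":-0.073,"dz":0,"ax":0,"ay":0,"az":0.114},{"dx":-0.008,"dy":-0.073,"dz":0,"ax":0,"ay":0,"az":0.114},{"dx":-0.008,"dy":-0.073,"dz":0,"ax":0,"ay":0,"az":0.114}]'
$p '[{"dx":-0.008,"dy":-0.073,"dz":0,"ax":0,"ay":0,"az":0.114},{"dx":-0.008,"dy":-0.073,"dz":0,"ax":0,"ay":0,"az":0.114},{"dx":-0.008,"dy":-0.073,"dz":0,"ax":0,"ay":0,"az":0.114},{"dx":-0.008,"dy":-0.073,"dz":0,"ax":0,"ay":0,"az":0.114},{"dx":-0.008,"dy":-0.073,"dz":0,"ax":0,"ay":0,"az":0.114}]'
$p '[{"dx":0,"dy":0,"dz":-0.14,"ax":0,"ay":0,"az":0},{"dx":0,"dy":0,"dz":-0.14,"ax":0,"ay":0,"az":0},{"dx":0,"dy":0,"dz":-0.14,"ax":0,"ay":0,"az":0},{"dx":0,"dy":0,"dz":-0.12,"ax":0,"ay":0,"az":0},{"dx":0,"dy":0,"dz":-0.08,"ax":0,"ay":0,"az":0}]'
$p '[{"dx":0,"dy":0,"dz":0,"ax":0,"ay":0,"az":0},{"dx":0,"dy":0,"dz":0,"ax":0,"ay":0,"az":0},{"dx":0,"dy":0,"dz":0,"ax":0,"ay":0,"az":0}]'
```

```text
time_s: 10.83
eef_pos: [0.5193, -0.0592, 0.2702]
orientation: [179.9, -0.1, 31.5]
wrist_force: [0.8, -0.0, 0.1]
opening: 0.0214
grip_force: 60.0
time_s: 11.25
eef_pos: [0.5092, -0.1507, 0.2702]
orientation: [179.9, -0.0, 65.7]
wrist_force: [-0.0, 0.4, -0.3]
opening: 0.0208
grip_force: 60.0
time_s: 11.67
eef_pos: [0.4991, -0.2421, 0.2701]
orientation: [179.9, 0.0, 99.9]
wrist_force: [0.7, -0.5, -0.5]
opening: 0.0212
grip_force: 60.0
time_s: 12.08
eef_pos: [0.4982, -0.2408, 0.1121]
orientation: [-179.9, -0.0, 99.6]
wrist_force: [-0.7, 0.3, -1.8]
opening: 0.0211
grip_force: 60.0
time_s: 12.33
eef_pos: [0.4996, -0.2413, 0.1159]
orientation: [179.9, 0.1, 99.6]
wrist_force: [-0.0, 0.9, -1.0]
opening: 0.0211
grip_force: 60.0
```

```bash
p="python3 -m pendant"
$p '[{"dx":0,"dy":0,"dz":-0.06,"ax":0,"ay":0,"az":0},{"dx":0,"dy":0,"dz":-0.035,"ax":0,"ay":0,"az":0},{"dx":0,"dy":0,"dz":0,"ax":0,"ay":0,"az":0},{"dx":0,"dy":0,"dz":0,"ax":0,"ay":0,"az":0}]'
$p '[{"dx":0,"dy":0,"dz":-0.004,"ax":0,"ay":0,"az":0},{"dx":0,"dy":0,"dz":0,"ax":0,"ay":0,"az":0},{"dx":0,"dy":0,"dz":0,"ax":0,"ay":0,"az":0}]'
```

```text
time_s: 12.67
eef_pos: [0.4987, -0.2408, 0.0916]
orientation: [180.0, 0.0, 99.6]
wrist_force: [0.2, 0.1, -0.6]
opening: 0.0207
grip_force: 60.0
time_s: 12.92
eef_pos: [0.4987, -0.2408, 0.0905]
orientation: [180.0, 0.0, 99.6]
wrist_force: [-0.1, 0.2, 0.2]
opening: 0.0213
grip_force: 60.0
```

```bash
p="python3 -m pendant"
$p '[{"dx":0,"dy":0,"dz":0,"ax":0,"ay":0,"az":0},{"dx":0,"dy":0,"dz":0,"ax":0,"ay":0,"az":0},{"dx":0,"dy":0,"dz":0,"ax":0,"ay":0,"az":0},{"dx":0,"dy":0,"dz":0,"ax":0,"ay":0,"az":0},{"dx":0,"dy":0,"dz":0,"ax":0,"ay":0,"az":0}]' 0.3 20
$p '[{"dx":0,"dy":0,"dz":0.1,"ax":0,"ay":0,"az":0},{"dx":0,"dy":0,"dz":0.15,"ax":0,"ay":0,"az":0},{"dx":0,"dy":0,"dz":0.15,"ax":0,"ay":0,"az":0},{"dx":0,"dy":0,"dz":0.15,"ax":0,"ay":0,"az":0},{"dx":0,"dy":0,"dz":0.15,"ax":0,"ay":0,"az":0}]'
python3 -c "
from h import *
o=get_obs();print(o['eef_pos'],o['opening']);snap('top','t4')
P=cloud('t4');R=np.array([[np.cos(yaw),np.sin(yaw)],[-np.sin(yaw),np.cos(yaw)]])
S=P.copy();S[...,:2]=(P[...,:2]-C[:2])@R.T;S*=1000
m=(abs(S[...,1])<62)&(S[...,0]<50)&(S[...,0]>-80)&(S[...,2]>56)&(S[...,2]<100)
v,u=np.nonzero(m)
for i in range(0,len(v),3): print(u[i],v[i],S[v[i],u[i]].round(0))
a=load('t4')['p']
print('ball dark',[S[m&(a.max(-1)<45)].mean(0)])
"
```

```text
time_s: 13.33
eef_pos: [0.4985, -0.2407, 0.0899]
orientation: [-180.0, 0.0, 99.6]
wrist_force: [0.3, 0.8, 0.6]
opening: 0.0523
grip_force: 0.0
time_s: 13.75
eef_pos: [0.4981, -0.2405, 0.2667]
orientation: [-180.0, -0.0, 99.6]
wrist_force: [0.4, -0.9, 0.3]
opening: 0.0597
grip_force: 0.0
[ 0.49807977 -0.24051415  0.26666722] 0.0596660260426529
250 189 [-18.   0.  85.]
249 190 [-20.   3.  84.]
252 190 [-21.  -4.  89.]
248 191 [-23.   5.  87.]
251 191 [-23.  -2.  88.]
254 191 [-22.  -9.  85.]
248 192 [-26.   5.  89.]
251 192 [-26.  -2.  90.]
254 192 [-25.  -9.  87.]
247 193 [-27.   7.  86.]
250 193 [-28.   0.  88.]
253 193 [-29.  -7.  92.]
246 194 [-30.  10.  84.]
249 194 [-30.   3.  87.]
252 194 [-30.  -4.  88.]
255 194 [-30. -11.  86.]
247 195 [-32.   7.  85.]
250 195 [-33.   0.  88.]
253 195 [-33.  -7.  88.]
256 195 [-30. -13.  75.]
249 196 [-35.   3.  87.]
252 196 [-35.  -5.  87.]
255 196 [-34. -11.  84.]
248 197 [-37.   5.  86.]
251 197 [-37.  -2.  86.]
254 197 [-37.  -9.  84.]
248 198 [-39.   5.  82.]
251 198 [-39.  -2.  85.]
254 198 [-38.  -9.  80.]
250 199 [-41.   0.  81.]
253 199 [-39.  -6.  76.]
250 200 [-38.   1.  61.]
253 200 [-38.  -6.  60.]
250 201 [-41.   1.  61.]
230 202 [-48.  47.  82.]
253 202 [-42.  -6.  57.]
232 203 [-49.  43.  75.]
232 204 [-51.  43.  72.]
232 205 [-53.  43.  72.]
232 206 [-55.  43.  71.]
231 208 [-59.  46.  66.]
ball dark [array([-32.07772165,   1.45301841,  85.28029708])]
```

```bash
p="python3 -m pendant"
$p '[{"dx":0.032,"dy":0.119,"dz":0,"ax":0,"ay":0,"az":-0.021},{"dx":0.032,"dy":0.119,"dz":0,"ax":0,"ay":0,"az":-0.021},{"dx":0.032,"dy":0.119,"dz":0,"ax":0,"ay":0,"az":-0.021},{"dx":0.032,"dy":0.119,"dz":0,"ax":0,"ay":0,"az":-0.021},{"dx":0.032,"dy":0.119,"dz":0,"ax":0,"ay":0,"az":-0.021}]' -1 20
$p '[{"dx":0.032,"dy":0.119,"dz":0,"ax":0,"ay":0,"az":-0.021},{"dx":0.032,"dy":0.119,"dz":0,"ax":0,"ay":0,"az":-0.021},{"dx":0.032,"dy":0.119,"dz":0,"ax":0,"ay":0,"az":-0.021},{"dx":0.032,"dy":0.119,"dz":0,"ax":0,"ay":0,"az":-0.021},{"dx":0.032,"dy":0.119,"dz":0,"ax":0,"ay":0,"az":-0.021}]'
$p '[{"dx":0,"dy":0,"dz":-0.13,"ax":0,"ay":0,"az":0},{"dx":0,"dy":0,"dz":-0.13,"ax":0,"ay":0,"az":0},{"dx":0,"dy":0,"dz":-0.06,"ax":0,"ay":0,"az":0},{"dx":0,"dy":0,"dz":0,"ax":0,"ay":0,"az":0},{"dx":0,"dy":0,"dz":0,"ax":0,"ay":0,"az":0}]'
python3 -c "
from h import *
o=get_obs();print(o['eef_pos'],o['opening'],o['orientation'],o['wrist_force'])"
```

```text
time_s: 14.22
eef_pos: [0.5385, -0.0907, 0.2649]
orientation: [180.0, 0.0, 93.2]
wrist_force: [0.7, 0.1, 0.2]
opening: 0.0282
grip_force: 0.0
time_s: 14.63
eef_pos: [0.5786, 0.0584, 0.2647]
orientation: [-180.0, 0.0, 86.9]
wrist_force: [0.3, -1.1, -0.0]
opening: 0.0004
grip_force: 0.0
time_s: 15.05
eef_pos: [0.5781, 0.0568, 0.1843]
orientation: [-179.9, 0.0, 87.0]
wrist_force: [-0.6, -0.0, 0.4]
opening: 0.0004
grip_force: 0.0
[0.57807045 0.05678592 0.18427769] 0.0004364287513056184 [-1.79891082e+02  1.57855693e-02  8.69789181e+01] [-0.6094146  -0.02299021  0.39428428]
```

```bash
p="python3 -m pendant"
$p '[{"dx":0,"dy":0,"dz":-0.07,"ax":0,"ay":0,"az":0},{"dx":0,"dy":0,"dz":-0.06,"ax":0,"ay":0,"az":0},{"dx":0,"dy":0,"dz":0,"ax":0,"ay":0,"az":0},{"dx":0,"dy":0.03,"dz":0,"ax":0,"ay":0,"az":0},{"dx":0,"dy":0.03,"dz":0,"ax":0,"ay":0,"az":0}]'
$p '[{"dx":0,"dy":0.03,"dz":0,"ax":0,"ay":0,"az":0},{"dx":0.002,"dy":0.03,"dz":-0.006,"ax":0,"ay":0,"az":0},{"dx":0.002,"dy":0.03,"dz":-0.008,"ax":0,"ay":0,"az":0},{"dx":0.002,"dy":0.02,"dz":-0.008,"ax":0,"ay":0,"az":0},{"dx":0,"dy":0,"dz":0,"ax":0,"ay":0,"az":0}]'
python3 -c "
from h import *
o=get_obs();print(o['eef_pos'],o['orientation'],o['wrist_force'])"
```

```text
time_s: 15.47
eef_pos: [0.5792, 0.0718, 0.1539]
orientation: [179.9, 0.0, 86.9]
wrist_force: [0.1, -2.4, -1.1]
opening: 0.0006
grip_force: 1.3
time_s: 15.88
eef_pos: [0.5801, 0.1008, 0.1468]
orientation: [180.0, -0.0, 87.0]
wrist_force: [-1.5, -0.1, 0.5]
opening: 0.0008
grip_force: 0.1
[0.58011479 0.10077848 0.14680859] [ 1.79983739e+02 -3.18114029e-02  8.70376380e+01] [-1.54136677 -0.12979552  0.47929857]
```

```bash
p="python3 -m pendant"
$p '[{"dx":0,"dy":0,"dz":-0.014,"ax":0,"ay":0,"az":0},{"dx":0,"dy":0.01,"dz":0,"ax":0,"ay":0,"az":0},{"dx":0,"dy":0,"dz":0,"ax":0,"ay":0,"az":0},{"dx":0,"dy":0,"dz":0,"ax":0,"ay":0,"az":0}]'
$p '[{"dx":0,"dy":0,"dz":0.12,"ax":0,"ay":0,"az":0},{"dx":0,"dy":0,"dz":0.15,"ax":0,"ay":0,"az":0},{"dx":0,"dy":0,"dz":0.1,"ax":0,"ay":0,"az":0},{"dx":0,"dy":0.12,"dz":0,"ax":0,"ay":0,"az":0},{"dx":0,"dy":0.16,"dz":0,"ax":0,"ay":0,"az":0}]' 0.2
$p '[{"dx":0,"dy":0.16,"dz":0,"ax":0,"ay":0,"az":0},{"dx":0,"dy":0,"dz":0,"ax":0,"ay":0,"az":0}]'
python3 -c "
from h import *
o=get_obs();print(o['eef_pos'],o['opening']);snap('side','s5');snap('top','t5')
P=cloud('t5');R=np.array([[np.cos(yaw),np.sin(yaw)],[-np.sin(yaw),np.cos(yaw)]])
S=P.copy();S[...,:2]=(P[...,:2]-C[:2])@R.T;S*=1000
m=(S[...,1]<88)&(S[...,1]>16)&(S[...,0]<-30)&(S[...,0]>-70)&(S[...,2]>52)&(S[...,2]<140)
for s in S[m]: print(s.round(0))
a=cv2.imread('pics/s5.png')[130:280,150:350];b=cv2.imread('pics/t5.png')[120:320,200:420]
c=np.zeros((600,800,3),np.uint8);c[:,:410]=0;a=cv2.resize(a,(480,360),interpolation=2);b=cv2.resize(b,(264,240),interpolation=2)
c[:360,:480]=a;c[360:,:264]=b;cv2.imwrite('pics/v5.png',c)"
```

```text
time_s: 16.22
eef_pos: [0.5804, 0.1011, 0.1449]
orientation: [179.9, 0.1, 87.0]
wrist_force: [-4.0, -5.9, 17.8]
opening: 0.0003
grip_force: 9.2
time_s: 16.63
eef_pos: [0.5811, 0.1706, 0.2381]
orientation: [179.8, -0.0, 86.8]
wrist_force: [0.2, -0.1, -0.4]
opening: 0.0315
grip_force: 0.0
time_s: 16.8
eef_pos: [0.5801, 0.2172, 0.2362]
orientation: [179.9, -0.2, 87.1]
wrist_force: [0.5, 0.6, -0.0]
opening: 0.045
grip_force: 0.0
[0.5800626  0.21718613 0.23624352] 0.04496369122319747
[-49.  33. 107.]
[-49.  31. 107.]
[-49.  29. 105.]
[-48.  27. 102.]
[-39.  40.  52.]
[-50.  34.  98.]
[-51.  31. 104.]
[-51.  29. 106.]
[-50.  27. 101.]
[-50.  37.  91.]
[-53.  33. 103.]
[-54.  31. 106.]
[-53.  29. 104.]
[-54.  26. 106.]
[-44.  81.  54.]
[-44.  78.  55.]
[-45.  76.  56.]
[-45.  73.  57.]
[-44.  71.  54.]
[-44.  69.  54.]
[-44.  66.  55.]
[-44.  64.  54.]
[-44.  59.  52.]
[-44.  47.  52.]
[-50.  40.  79.]
[-53.  37.  91.]
[-55.  34.  99.]
[-55.  31. 101.]
[-55.  29. 101.]
[-55.  27. 102.]
[-47.  80.  58.]
[-47.  78.  56.]
[-48.  75.  61.]
[-47.  73.  55.]
[-47.  71.  55.]
[-47.  69.  54.]
[-46
[... 434 characters left out ...]
6.]
[-52.  78.  56.]
[-52.  75.  56.]
[-52.  73.  54.]
[-52.  71.  54.]
[-52.  66.  56.]
[-51.  64.  52.]
[-51.  54.  53.]
[-52.  47.  57.]
[-54.  44.  65.]
[-54.  41.  68.]
[-55.  39.  68.]
[-55.  36.  70.]
[-54.  80.  56.]
[-54.  78.  55.]
[-55.  75.  58.]
[-54.  73.  55.]
[-54.  71.  53.]
[-54.  68.  55.]
[-54.  66.  53.]
[-54.  64.  52.]
[-54.  61.  53.]
[-54.  47.  55.]
[-55.  44.  60.]
[-55.  42.  58.]
[-55.  40.  57.]
[-57.  80.  56.]
[-57.  78.  57.]
[-57.  75.  57.]
[-56.  73.  54.]
[-57.  71.  55.]
[-57.  68.  55.]
[-56.  64.  54.]
[-59.  78.  57.]
[-59.  71.  54.]
[-59.  66.  53.]
[-59.  61.  53.]
[-61.  45.  52.]
[-64.  52.  54.]
[-63.  49.  53.]
[-63.  42.  52.]
[-63.  40.  52.]
```

View pics/v5.png

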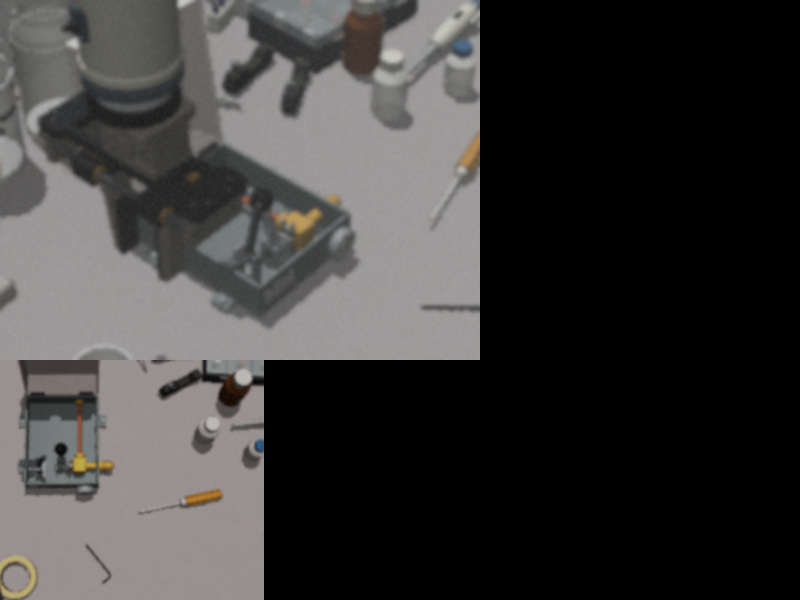

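Top crop: the catch is over at its stop, the ball stands free at about (60,450), and the screwdriver lies clear of the station on the right. Next I'll grip the ball.

```bash
p="python3 -m pendant"
$p '[{"dx":0.014,"dy":-0.151,"dz":0,"ax":0,"ay":0,"az":0},{"dx":0.014,"dy":-0.151,"dz":0,"ax":0,"ay":0,"az":0},{"dx":0.014,"dy":-0.151,"dz":0,"ax":0,"ay":0,"az":0},{"dx":0.014,"dy":-0.151,"dz":0,"ax":0,"ay":0,"az":0},{"dx":0.014,"dy":-0.151,"dz":0,"ax":0,"ay":0,"az":0}]' 0.25
$p '[{"dx":0,"dy":0,"dz":0,"ax":0,"ay":0,"az":0},{"dx":0,"dy":0,"dz":0,"ax":0,"ay":0,"az":0}]'
$p '[{"dx":0,"dy":0,"dz":-0.12,"ax":0,"ay":0,"az":0},{"dx":0,"dy":0,"dz":-0.12,"ax":0,"ay":0,"az":0},{"dx":0,"dy":0,"dz":-0.1,"ax":0,"ay":0,"az":0},{"dx":0,"dy":0,"dz":0,"ax":0,"ay":0,"az":0},{"dx":0,"dy":0,"dz":0,"ax":0,"ay":0,"az":0}]'
```

```text
time_s: 17.32
eef_pos: [0.5968, 0.0199, 0.2357]
orientation: [-180.0, 0.0, 86.9]
wrist_force: [1.0, 0.2, 0.5]
opening: 0.0577
grip_force: 0.0
time_s: 17.48
eef_pos: [0.5971, 0.0199, 0.2357]
orientation: [-180.0, 0.0, 86.7]
wrist_force: [0.3, -0.7, 0.4]
opening: 0.057
grip_force: 0.0
time_s: 17.9
eef_pos: [0.5964, 0.0235, 0.15]
orientation: [-179.8, 0.0, 87.0]
wrist_force: [-0.8, 0.3, 0.5]
opening: 0.0577
grip_force: 0.0
```

```bash
p="python3 -m pendant"
$p '[{"dx":0.004,"dy":0.018,"dz":-0.01,"ax":0,"ay":0,"az":0},{"dx":0,"dy":0,"dz":0,"ax":0,"ay":0,"az":0},{"dx":0,"dy":0,"dz":0,"ax":0,"ay":0,"az":0}]'
$p '[{"dx":0,"dy":0,"dz":0,"ax":0,"ay":0,"az":0},{"dx":0,"dy":0,"dz":0,"ax":0,"ay":0,"az":0},{"dx":0,"dy":0,"dz":0,"ax":0,"ay":0,"az":0},{"dx":0,"dy":0,"dz":0,"ax":0,"ay":0,"az":0},{"dx":0,"dy":0,"dz":0,"ax":0,"ay":0,"az":0}]' -1 20
$p '[{"dx":0,"dy":0,"dz":0,"ax":0,"ay":0,"az":0},{"dx":0,"dy":0,"dz":0,"ax":0,"ay":0,"az":0},{"dx":0,"dy":0,"dz":0,"ax":0,"ay":0,"az":0},{"dx":0,"dy":0,"dz":0,"ax":0,"ay":0,"az":0}]'
```

```text
time_s: 18.15
eef_pos: [0.5994, 0.0281, 0.1499]
orientation: [179.9, -0.0, 87.0]
wrist_force: [-0.3, -0.4, 0.3]
opening: 0.0576
grip_force: 0.0
time_s: 18.57
eef_pos: [0.599, 0.0275, 0.1488]
orientation: [179.9, -0.0, 87.0]
wrist_force: [3.5, -1.0, 1.1]
opening: 0.0262
grip_force: 1.6
time_s: 18.9
eef_pos: [0.5992, 0.0275, 0.1488]
orientation: [179.9, -0.0, 87.0]
wrist_force: [4.0, -0.1, 2.3]
opening: 0.0247
grip_force: 20.0
```

```bash
p="python3 -m pendant"
$p '[{"dx":-0.036,"dy":0.002,"dz":0.008,"ax":0,"ay":0,"az":0},{"dx":-0.036,"dy":0.002,"dz":0.006,"ax":0,"ay":0,"az":0},{"dx":-0.036,"dy":0.002,"dz":0,"ax":0,"ay":0,"az":0},{"dx":-0.036,"dy":0.002,"dz":-0.006,"ax":0,"ay":0,"az":0},{"dx":-0.034,"dy":0.002,"dz":-0.01,"ax":0,"ay":0,"az":0}]' -1 25
$p '[{"dx":0,"dy":0,"dz":0,"ax":0,"ay":0,"az":0},{"dx":0,"dy":0,"dz":0,"ax":0,"ay":0,"az":0},{"dx":0,"dy":0,"dz":0,"ax":0,"ay":0,"az":0}]'
python3 -c "
from h import *
o=get_obs();print(o['eef_pos'],o['wrist_force'],o['grip_force'],o['opening'])"
```

```text
time_s: 19.32
eef_pos: [0.5584, 0.0302, 0.1506]
orientation: [179.3, -0.1, 87.0]
wrist_force: [12.3, -0.3, 7.1]
opening: 0.0244
grip_force: 25.0
time_s: 19.57
eef_pos: [0.5566, 0.0303, 0.1498]
orientation: [179.6, -0.0, 87.0]
wrist_force: [6.6, 0.8, 10.7]
opening: 0.0242
grip_force: 25.0
[0.55658888 0.03027079 0.14982178] [ 6.6040286   0.82269799 10.73665831] 25.002226531505585 0.024230799428234865
```

```bash
p="python3 -m pendant"
$p '[{"dx":-0.008,"dy":0,"dz":0.006,"ax":0,"ay":0,"az":0},{"dx":0,"dy":0,"dz":0,"ax":0,"ay":0,"az":0},{"dx":0,"dy":0,"dz":0,"ax":0,"ay":0,"az":0},{"dx":0,"dy":0,"dz":0,"ax":0,"ay":0,"az":0},{"dx":0,"dy":0,"dz":0,"ax":0,"ay":0,"az":0}]'
$p '[{"dx":0,"dy":0,"dz":0,"ax":0,"ay":0,"az":0},{"dx":0,"dy":0,"dz":0,"ax":0,"ay":0,"az":0},{"dx":0,"dy":0,"dz":0,"ax":0,"ay":0,"az":0},{"dx":0,"dy":0,"dz":0,"ax":0,"ay":0,"az":0},{"dx":0,"dy":0,"dz":0,"ax":0,"ay":0,"az":0}]'
python3 -c "
from h import *
snap('top','t6');snap('wrist','w6')
P=cloud('t6');R=np.array([[np.cos(yaw),np.sin(yaw)],[-np.sin(yaw),np.cos(yaw)]])
S=P.copy();S[...,:2]=(P[...,:2]-C[:2])@R.T;S*=1000
a=load('t5')['p'].astype(int);b=load('t6')['p'].astype(int)
s=np.s_[225:262,308:395]; print('driver diff',abs(a[s]-b[s]).mean(), 'cover edge',S[(abs(S[...,1])<70)&(S[...,0]>100)&(S[...,0]<200)&(S[...,2]>215)].min(0))
"
```

```text
time_s: 19.98
eef_pos: [0.556, 0.0302, 0.1503]
orientation: [179.5, -0.1, 87.0]
wrist_force: [17.6, 0.5, -8.2]
opening: 0.0244
grip_force: 25.0
time_s: 20.4
eef_pos: [0.556, 0.0302, 0.1503]
orientation: [179.5, -0.1, 87.0]
wrist_force: [16.3, 0.3, -8.5]
opening: 0.0246
grip_force: 25.0
driver diff 2.518069793931863 cover edge [120.29668634 -68.58066916 219.85761027]
```

```bash
p="python3 -m pendant"
$p '[{"dx":0,"dy":0,"dz":-0.003,"ax":0,"ay":0,"az":0},{"dx":0,"dy":0,"dz":0,"ax":0,"ay":0,"az":0},{"dx":0,"dy":0,"dz":0,"ax":0,"ay":0,"az":0},{"dx":0,"dy":0,"dz":0,"ax":0,"ay":0,"az":0},{"dx":0,"dy":0,"dz":0,"ax":0,"ay":0,"az":0}]'
$p '[{"dx":0,"dy":0,"dz":0,"ax":0,"ay":0,"az":0},{"dx":0,"dy":0,"dz":0,"ax":0,"ay":0,"az":0},{"dx":0,"dy":0,"dz":0,"ax":0,"ay":0,"az":0},{"dx":0,"dy":0,"dz":0,"ax":0,"ay":0,"az":0},{"dx":0,"dy":0,"dz":0,"ax":0,"ay":0,"az":0}]'
python3 -c "
from plant import job
print(job.close_job())"
```

```text
time_s: 20.92
eef_pos: [0.556, 0.0303, 0.1501]
orientation: [179.5, -0.1, 87.0]
wrist_force: [14.5, 0.2, -2.0]
opening: 0.0247
grip_force: 25.0
time_s: 21.33
eef_pos: [0.556, 0.0302, 0.1501]
orientation: [179.5, -0.1, 87.0]
wrist_force: [14.3, 0.9, -1.2]
opening: 0.0244
grip_force: 25.0
the job is handed in; nothing more can be done
None
```

I handed the job in at about 21 s: the cover is levered open to about 1.7 rad, the catch is over at its stop, the fingers hold the lever at its open stop, and the screwdriver lies clear on the table; no verdict was returned.

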